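# Find the stamped specimen box and push it to the dispatch line

## Robot

A 6-joint arm with a two-finger parallel gripper is mounted at the origin on the work surface. World frame = base frame: x ahead of the robot, y to its left, z up, the work surface at z = 0. Lengths are in m, angles in rad, forces in N, time in s.
With the tool pointing down it reaches from about 0.35 to 0.975 m from the base axis. Payload 7.1 kg.
Tool frame: the origin (TCP) lies at the very end of the fingers, on their centre line; the grasp point (between the pads) lies 19 mm behind it (pinch_z is the distance from the TCP to the grasp point, in m); z points along the fingers, y is the line along which they close (so a half turn about z gives the same grasp; the last joint's range is limited). The gripper opens to 88 mm and grips with 3 to 60 N. Pads are 20 mm wide; open, the fingers measure 115 mm over their backs; the gripper's body (75 mm by 178 mm) begins 61 mm behind the grasp point.
Start: joints at [1.257, 0.423, 1.63, -0, 1.089, -0.019], TCP at [0.182, 0.598, 0.223] pointing down, gripper open.
Joint ranges: [-3, 3], [-0.9, 2.11], [0.09, 2.58], [-1.31, 4.45], [0.11, 2.69], [-2.54, 2.54]. Speed limits (rad/s): [2.39, 2.39, 3.01, 3.14, 3.14, 3.14].

## Interface

Orientations are given as a rotation vector (axis times angle).
In Python, from cell import move_ptp, move_straight, goto_joints, release, gripper_close, dwell, inverse_kinematics, get_state, snapshot, camera_params, Unreachable, finish_job, pinch_z gives the robot as it stands. Calls block until the motion is done:
- move_ptp(position, orientation): joint-space move of the TCP to a pose.
- move_straight(position, orientation=None, rate=0.15): straight line of the TCP; orientation=None keeps the orientation; rate is the mean speed in m/s.
- goto_joints(angles): joint-space move.
- release() and gripper_close(force=None): open the fingers fully, or close them until they stop; force is the grip in N (None keeps the last).
- dwell(seconds).
- inverse_kinematics(position, orientation): joint angles nearest the present ones, or None.
- get_state(): the state.
- snapshot(name): name is "scene" or "top"; returns the picture (400x640x3 uint8, blue, green, red); there is no depth.
- camera_params(name): a dict with "fov_y" (degrees; the focal length in pixels is half the picture's height over the tangent of half this angle, whatever the lens; pixels are square), "cx", "cy" (the principal point, pixels), "rvec" (rotation vector, rad) and "tvec" (3), from world to camera coordinates, as OpenCV has them. Camera axes: x right, y down, z forward; pixel columns grow to the right and rows downward; lengths in m; the calibration is good to about 2 mm. A picture is of the moment at which its call begins. camera_params takes no time and is no camera call.
A pose or a line that the arm cannot do raises Unreachable and nothing moves.
- finish_job(): hands the job in; it is judged then, once.
The state is a dict: "t": time; "q": joint angles; "joint_vel": joint speeds; "effort": joint torques, N m; "ee_pos": TCP position; "ee_rot": TCP orientation; "ft_force": force on the tool from outside, world axes, zero at the start; "ft_torque": the same for the moment, N m; "grip_width": finger opening in m; "grasp_force": force on a finger pad.
Only numpy, scipy, OpenCV 4.12 (cv2) and the standard library are available. Lean on these libraries where they do the work, as an engineer would, in place of code of your own. Each camera call takes 0.05 s, during which the arm holds its last target. There are 200 camera calls.

## Task

Tip both plywood specimen boxes over towards the robot, one after the other, so that each lies on its side, and see which one has the ring stamp on its underside. Once both are lying, push the stamped one, still on its side, away over the bench until it lies centred across the black tape dispatch line, and leave the other lying where it fell. Only push with the fingers: do not pick the boxes up, and do not disturb the other things on the bench.

Things in the scene. Friction and masses are not known exactly. Their poses are not given: they have to be found in the camera images.
- stamped_box: plywood box, lid closed, 56 mm deep (own x) x 95 mm wide (own y) x 100 mm high (own z), about 0.2 kg, on a black rubber foot rim that grips, upright at the start, own -x face (steel clasp) roughly towards the robot. On its underside is the stamp: a dark inked 44 mm ring with a bar across. Outwardly both boxes look alike. Origin: centre of its underside; z points to the lid.
- stamped_box_mid (a point): centre of the stamped box (50 mm above its underside). Pushed high on its far face towards the robot, the box turns about its near bottom edge instead of sliding, falls by itself past about 29 degrees, then lies on its -x face, 56 mm high and 100 mm long, lid towards the robot and underside away from it.
- plain_box: plywood box, lid closed, 56 mm deep (own x) x 95 mm wide (own y) x 100 mm high (own z), about 0.2 kg, on a black rubber foot rim that grips, upright at the start, own -x face (steel clasp) roughly towards the robot. Its underside is bare. Outwardly both boxes look alike. Origin: centre of its underside; z points to the lid.
- plain_box_mid (a point): centre of the bare-bottomed box (50 mm above its underside). Pushed high on its far face towards the robot, the box turns about its near bottom edge instead of sliding, falls by itself past about 29 degrees, then lies on its -x face, 56 mm high and 100 mm long, lid towards the robot and underside away from it.
- line: dispatch line: flat strip of black tape on the bench beyond the boxes, 24 mm wide (own x, pointing away from the robot), 620 mm long (own y), flush with the bench. Origin: its centre.
- dropper: small amber dropper bottle, 28 mm diameter, 65 mm high, standing between the boxes on the robot's side. Origin: centre of its underside. Bystander, leave alone.
- dish: small clear open dish, 60 mm diameter, 15 mm high, standing between the boxes. Origin: centre of its underside. Bystander, leave alone.
- reagent: amber bottle, 52 mm diameter, 110 mm high, standing to the left. Origin: centre of its underside. Bystander, leave alone.
- jar: clear jar with white cap, 60 mm diameter, 75 mm high, standing to the right. Origin: centre of its underside. Bystander, leave alone.
- slide_tray: open grey slide tray, 70 x 110 x 22 mm, beyond the tape line. Origin: centre of its underside. Bystander, leave alone.
- block: aluminium block, 50 x 75 x 35 mm, at the right end of the tape line. Origin: centre of its underside. Bystander, leave alone.

How it is judged:
By the outcome, as a careful person would: the job done as asked, in the order asked, and still so for the second after the job is handed in, with the robot touching nothing.
It also fails if it takes over 58 s, if anything falls off the work surface, if the arm or the gripper's body presses on something with over 40 N, if the wrist force passes 120 N, or if a joint passes its speed limit or range.

## Working session

There is one attempt and no reset: what is moved stays moved. The work goes in short steps, each a Python script; the robot and the scene stay as the last script left them, time stands still between calls to the robot, and variables do not carry over. Pictures are saved under pics/ and viewed, at most 10 in all, crops included, and the job is handed in when it is done.

```bash
ls; mkdir -p pics; python3 - <<'E'
from cell import *
import cv2
for n in("scene","top"):
    cv2.imwrite(f"pics/{n}0.png",snapshot(n)); print(camera_params(n))
s=get_state();print(s['t'],s['ee_pos'],s['ee_rot'],s['ft_force'],s['grip_width'])
E
```

```text
pics
{'fov_y': 47.1254172420065, 'cx': 317.5110540920458, 'cy': 205.62016842278075, 'rvec': array([ 2.07310098,  0.65161216, -0.36084954]), 'tvec': array([-0.5135437 , -0.17009387,  1.46572206])}
{'fov_y': 48.14433667139409, 'cx': 316.61652157451755, 'cy': 197.9463693433808, 'rvec': array([ 2.15554227, -2.19415688,  0.05380643]), 'tvec': array([0.02680038, 0.63240345, 1.27005424])}
0.1 [0.18142299 0.59757035 0.22197544] [-4.61357962e-01 -3.10732074e+00  2.13379676e-03] [ 0.68325602 -0.04093358  0.24048924] 0.08776783187641553
```

View pics/top0.png

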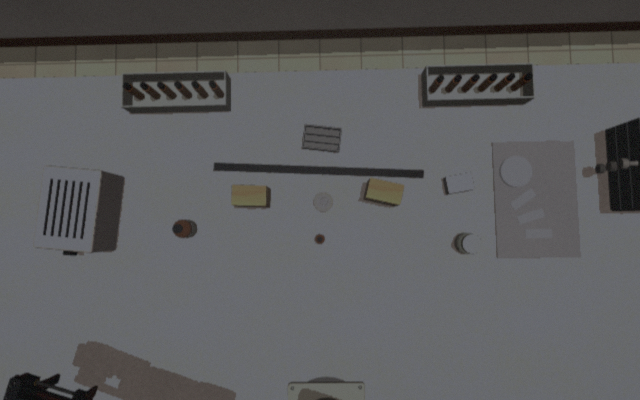

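View pics/scene0.png

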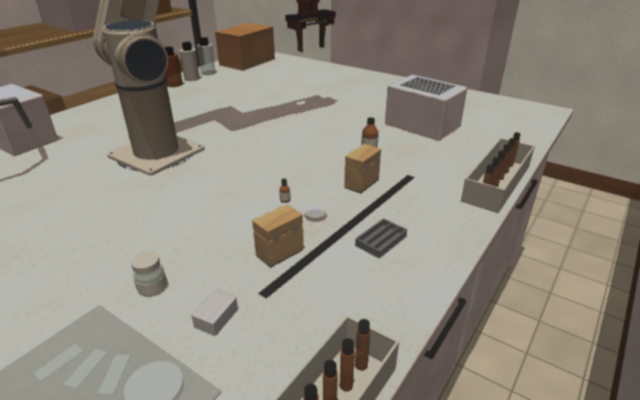

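Top view: boxes are at about (250,195) and (384,191), the tape runs (215,167)–(423,174), the dish is at (323,202), the dropper at (320,239) and the tray at (322,138). The scene camera looks from beyond the tape, so it will see the undersides once the boxes are tipped. Next I measure these.

```bash
cat > h.py <<'E'
from cell import *
import cv2, numpy as np
from scipy.spatial.transform import Rotation as R
def cam(n):
    p=camera_params(n); f=200/np.tan(np.radians(p['fov_y']/2))
    return np.array([[f,0,p['cx']],[0,f,p['cy']],[0,0,1]]),p['rvec'],p['tvec']
def ray(n,uv,z):
    K,r,t=cam(n); M=R.from_rotvec(r).as_matrix(); c=-M.T@t
    d=(M.T@np.linalg.inv(K)@np.c_[np.atleast_2d(uv),np.ones(len(np.atleast_2d(uv)))].T).T
    return c+d*((z-c[2])/d[:,2:])
def proj(n,P):
    K,r,t=cam(n); return cv2.projectPoints(np.atleast_2d(np.float64(P)),r,t,K,None)[0][:,0]
def rects(im,mask,z,amin=40,n="top"):
    "contours -> (centre xy, sides, yaw of long side, area) in the world at height z"
    out=[]
    for c in cv2.findContours(mask,cv2.RETR_EXTERNAL,cv2.CHAIN_APPROX_NONE)[0]:
        if cv2.contourArea(c)<amin: continue
        w=ray(n,c[:,0].astype(float),z)[:,:2]
        b=cv2.boxPoints(cv2.minAreaRect((w*1000).astype(np.float32)))/1000
        e=[b[1]-b[0],b[2]-b[1]]; e.sort(key=np.linalg.norm)
        L=e[1]; a=np.arctan2(L[1],L[0])
        a=(np.degrees(a)-90+90)%180-90
        out.append((b.mean(0).round(4),np.linalg.norm(e,axis=1).round(4),round(a,1),c[:,0].mean(0).round(1)))
    return out
def boxes(im,z):
    h=cv2.cvtColor(im,cv2.COLOR_BGR2HSV); m=cv2.inRange(h,(12,70,60),(35,255,255)); m[:120]=0; m[:,:195]=0;m[:,460:]=0
    return rects(im,m,z)
E
python3 - <<'E'
from h import *
im=cv2.imread("pics/top0.png"); 
K,r,t=cam("top");print("cam",-R.from_rotvec(r).as_matrix().T@t)
print("boxes",*boxes(im,.1),sep="\n")
m=cv2.inRange(im,(0,0,0),(60,60,60)); m[:155]=0;m[185:]=0;m[:,:205]=0;m[:,430:]=0
print("line",*rects(im,m,0),sep="\n")
for n,uv,z in[("dish",(323,202),.01),("dropper",(320,239),.06),("tray",(322,138),.02),("block",(459,183),.035),("jar",(469,243),.07),("reag",(183,229),.08)]: print(n,ray("top",uv,z)[0].round(3))
c=im[130:255,200:480]; cv2.imwrite("pics/c1.png",cv2.resize(c,None,fx=2.8,fy=2.8,interpolation=cv2.INTER_CUBIC))
E
```

```text
cam [ 0.54096238 -0.01131792  1.31183907]
boxes
(array([0.6374, 0.1983], dtype=float32), array([0.0547, 0.0934], dtype=float32), np.float32(-2.9), array([248.6, 196.2]))
(array([ 0.6422, -0.1695], dtype=float32), array([0.0552, 0.0941], dtype=float32), np.float32(-13.7), array([384.1, 192.8]))
line
(array([0.7171, 0.0111], dtype=float32), array([0.0218, 0.6177], dtype=float32), np.float32(-3.2), array([318.5, 170. ]))
dish [ 0.622 -0.003  0.01 ]
dropper [0.515 0.007 0.06 ]
tray [ 0.808 -0.003  0.02 ]
block [ 0.667 -0.391  0.035]
jar [ 0.498 -0.401  0.07 ]
reag [0.55  0.385 0.08 ]
```

View pics/c1.png

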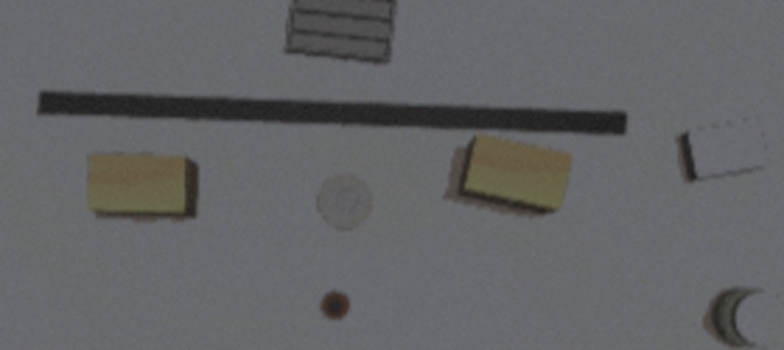

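```bash
cat >> h.py <<'E'
def ori(yaw): return (R.from_euler('z',yaw,degrees=True)*R.from_euler('x',180,degrees=True)).as_rotvec()
def at(c,yaw,d,z,lat=0):
    a=np.radians(yaw); return np.array([c[0]+d*np.cos(a)-lat*np.sin(a),c[1]+d*np.sin(a)+lat*np.cos(a),z])
def tip(c,yaw):
    o=ori(yaw)
    move_ptp(at(c,yaw,.055,.2),o)
    move_straight(at(c,yaw,.055,.088),rate=.12)
    move_straight(at(c,yaw,-.006,.088),rate=.06); print("f",get_state()['ft_force'].round(1))
    dwell(.4)
    move_straight(at(c,yaw,0.0,.2),rate=.2)
E
python3 - <<'E'
from h import *
gripper_close(10)
tip((.6374,.1983),-2.9); print(get_state()['t'])
cv2.imwrite("pics/s1.png",snapshot("scene"))
tip((.6422,-.1695),-13.7)
move_ptp([.42,-.05,.25],ori(0))
for n in("scene","top"): cv2.imwrite(f"pics/{n}2.png",snapshot(n))
print(get_state()['t'])
a=cv2.imread("pics/scene2.png")[100:300,180:480];cv2.imwrite("pics/c2.png",cv2.resize(a,None,fx=2.6,fy=2.6,interpolation=cv2.INTER_CUBIC))
E
```

```text
f [-0.6  0.5 -0. ]
7.1167
f [0.3 0.1 0. ]
13.0667
```

View pics/c2.png

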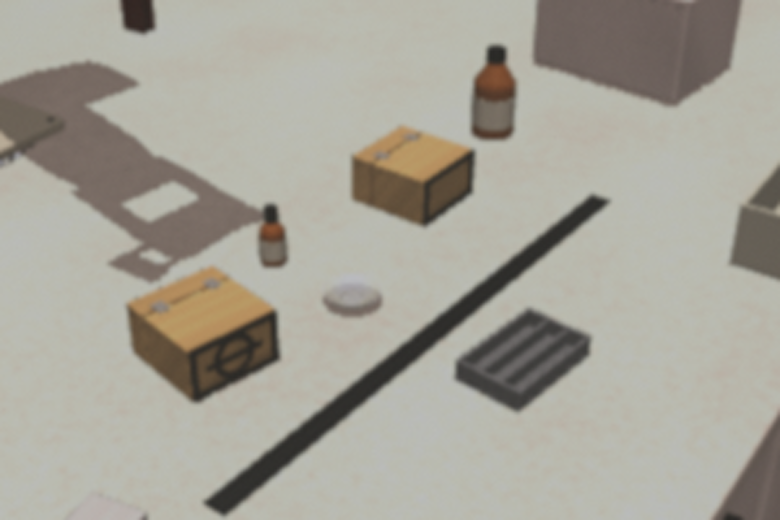

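View pics/top2.png

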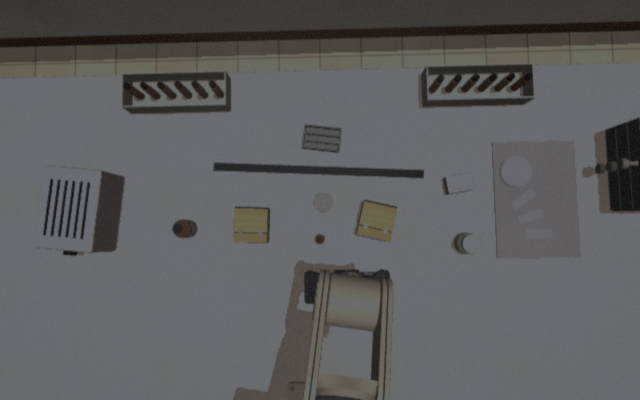

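Both boxes are lying. The ring stamp is on the right-hand box (crop ~(235,355); top view ~(377,221)), the left box's underside is bare and the bystanders have not moved. I'll push the right box along the line's normal with the finger face square to the line, which also straightens the box, and check partway.

```bash
cat >> h.py <<'E'
LY=-3.2
def lineerr(c):
    a=np.radians(LY); return float((np.array(c)-[.7171,.0111])@[np.cos(a),np.sin(a)])
def right(tag):
    im=snapshot("top"); cv2.imwrite(f"pics/{tag}.png",im)
    for b in boxes(im,.056): print(b, "line err",round(lineerr(b[0]),4))
E
python3 - <<'E'
from h import *
im=cv2.imread("pics/top2.png")
bs=boxes(im,.056); print(*bs,sep="\n")
b=[b for b in bs if b[0][1]<-.05][0]; c=b[0]; e=lineerr(c); print("err",e)
lat=-.006
p=lambda d,z:at(c,LY,d,z,lat)
move_ptp(p(-.085,.12),ori(LY)); move_straight(p(-.085,.022),rate=.15)
move_straight(p(-.06-e-.045,.022),rate=.08); print(get_state()['ft_force'].round(1))
right("t3"); print(get_state()['t'], get_state()['ee_pos'])
im=cv2.imread("pics/t3.png")[130:260,200:480];cv2.imwrite("pics/c3.png",cv2.resize(im,None,fx=2.8,fy=2.8))
E
```

```text
(array([0.5578, 0.2018], dtype=float32), array([0.0934, 0.0953], dtype=float32), np.float32(89.0), array([250.9, 224.7]))
(array([ 0.5644, -0.15  ], dtype=float32), array([0.0934, 0.0952], dtype=float32), np.float32(76.5), array([375.9, 220.7]))
err -0.1434690426688773
[-0.6 -0.4 -0.8]
(array([0.5585, 0.2007], dtype=float32), array([0.0935, 0.0948], dtype=float32), np.float32(87.5), array([250.7, 224.7])) line err -0.1689
(array([ 0.6793, -0.1419], dtype=float32), array([0.063 , 0.0957], dtype=float32), np.float32(4.6), array([369.6, 176.7])) line err -0.0292
16.3417 [ 0.60254173 -0.15816901  0.02205721]
```

View pics/c3.png

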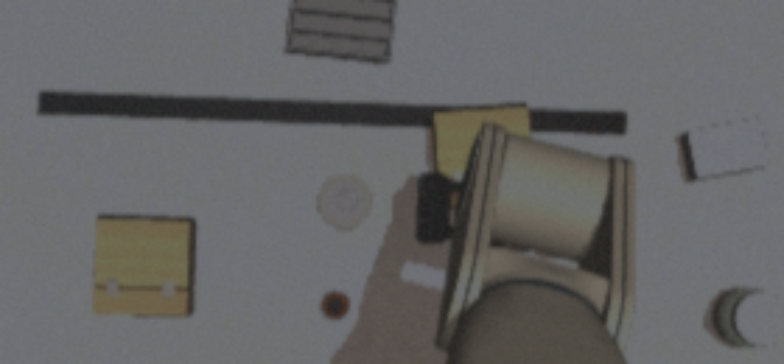

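The box overturned its heading slightly (now about +4°) and the arm hides it. I'll back off for a clear measurement.

```bash
python3 - <<'E'
from h import *
x,y,z=get_state()['ee_pos']
move_straight([x-.03,y,z],rate=.15); move_straight([x-.05,y,.13],rate=.25); move_ptp([.40,-.05,.2],ori(LY))
right("t4"); print(get_state()['t'])
E
```

```text
(array([0.5592, 0.2018], dtype=float32), array([0.0926, 0.0933], dtype=float32), np.float32(-0.9), array([250.7, 224.7])) line err -0.1683
(array([ 0.6622, -0.1424], dtype=float32), array([0.0941, 0.097 ], dtype=float32), np.float32(-87.3), array([372.1, 185.6])) line err -0.0462
18.15
```

```bash
cat >> h.py <<'E'
def push(c,lat,remain,tag):
    e=lineerr(c); p=lambda d,z:at(c,LY,d,z,lat)
    move_ptp(p(-.09,.12),ori(LY)); move_straight(p(-.09,.022),rate=.15)
    move_straight(p(-.060-e-remain,.022),rate=.06)
    move_straight(p(-.09-e-remain,.022),rate=.15); move_straight(p(-.11-e,.13),rate=.25); move_ptp([.40,-.05,.2],ori(LY))
    right(tag); print(get_state()['t'])
E
python3 - <<'E'
from h import *
push((.6622,-.1424),.007,.014,"t5")
E
```

```text
(array([0.5585, 0.2008], dtype=float32), array([0.0935, 0.0945], dtype=float32), np.float32(87.4), array([250.8, 224.7])) line err -0.1689
(array([ 0.6935, -0.1489], dtype=float32), array([0.0933, 0.0968], dtype=float32), np.float32(86.4), array([374.5, 174.5])) line err -0.0146
22.8583
```

```bash
python3 - <<'E'
from h import *
push((.6935,-.1489),0,.001,"t6")
cv2.imwrite("pics/s6.png",snapshot("scene"))
a=cv2.imread("pics/t6.png")[140:215,330:440];b=cv2.imread("pics/s6.png")[100:300,180:480]
cv2.imwrite("pics/c6.png",np.vstack([cv2.resize(a,(440,300)),cv2.resize(b,(440,293))]))
E
```

```text
(array([0.5583, 0.201 ], dtype=float32), array([0.0936, 0.0941], dtype=float32), np.float32(-2.9), array([250.9, 224.7])) line err -0.1692
(array([ 0.7065, -0.1496], dtype=float32), array([0.093 , 0.0966], dtype=float32), np.float32(88.7), array([374.4, 169.6])) line err -0.0016
27.3833
```

View pics/c6.png

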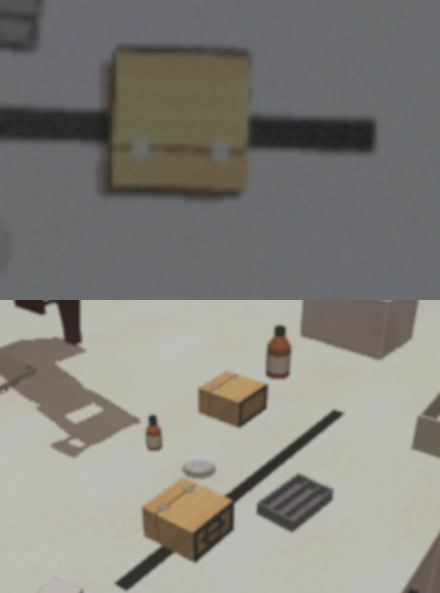

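The stamped box lies across the tape, about 1–2 mm off centre and within about 2° of square. The plain box and the bystanders have not moved, and the arm is clear.

```bash
python3 -c "
from cell import *
print(finish_job())"
```

```text
the job is handed in; nothing more can be done
None
```

I tipped both boxes, found the ring stamp on the right-hand one, pushed it on its side to within about 2 mm of centred across the tape line, left the plain box where it fell, and handed the job in at about 27 s.

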